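# Take the bore of the blue vacuum port with a telescoping gauge

### The job

Lift the telescoping bore gauge by its blue cap out of its stand and lower it into the bore of the port with the blue ring, until its collar sits flat on the rim. Then press the cap fully home, so that the plungers spring out against the wall and lock, draw the gauge out with the cap still down, hang it back upright and about central in its stand, and let go.

Things in the scene. Friction and masses are not known exactly. Their poses are not given: they have to be found in the camera images.
- gauge: Bore gauge, 0.3 kg. Origin: centre of the underside of its collar, a disc 92 mm across, 5 thick; z up, x along the plungers. Grip the blue cap from above, any way round: 30 mm across, 42 to 76 mm above the origin (30 to 64 when pressed). Stem and head reach 47 mm below; head 44 x 18 mm. Two sprung brass plungers on +x and -x, 39 mm below: 52 mm over tips at the start, 78 mm when out and free.
- gauge_cap (a joint): How far the gauge's cap is pressed down along the gauge towards the collar, in m: 0 = up (start, plungers in), 0.012 = fully home (plungers sprung out and locked out). With the collar resting on something it takes a push of 12 to 18 N. Friction of about 11 N keeps it where it is left, also while the gauge is carried by the cap; it does not spring back.
- port_blue: Port to be measured, fixed, upright: aluminium tube 104 mm across, blue ring at its rim, on a 120 mm square foot. Origin: centre of the underside, z up. Flat rim, on which the collar rests, 75 mm above it; central bore 70 mm across, 65 deep. In the same row, in any order, stand two others, 75 mm tall as well: green ring with a 44 mm bore, orange ring with a white plug.
- stand: Gauge stand, fixed: black foot 120 x 90 mm with two upright grey rails, 100 mm long along the stand's x, 40 mm clear between them in y, tops 70 mm above the origin (centre of the underside, z up), open at both ends for the plungers. The gauge hangs with its collar on the rails, its x along the stand's x, as it does at the start.
Not all that is in view belongs to the job. What is shaped like the gauge but pink is not meant.

How it is judged:
By the outcome, as a careful person would: the job done as asked, in the order asked, and still so for the second after the job is handed in, with the robot touching nothing.
It also fails if it takes over 48 s, if anything falls off the work surface, if the arm or the gripper's body presses on something with over 40 N, if the wrist force passes 120 N, or if a joint passes its speed limit or range.

### The arm

A 6-joint arm with a two-finger parallel gripper is mounted at the origin on the work surface. World frame = base frame: x ahead of the robot, y to its left, z up, the work surface at z = 0. Lengths are in m, angles in rad, forces in N, time in s.
With the tool pointing down it reaches from about 0.275 to 0.85 m from the base axis. Payload 5.2 kg.
Tool frame: the origin (TCP) lies at the very end of the fingers, on their centre line; the grasp point (between the pads) lies manip.hold_point_z behind it (manip.hold_point_z is the distance from the TCP to the grasp point, in m); x points along the fingers, z is the direction in which the jaws open and shut, and the axes are right-handed (so a half turn about x gives the same grasp; the last joint's range is limited). The gripper opens to 85 mm and grips with 20 to 120 N. Pads are 22 mm wide; open, the fingers measure 114 mm over their backs; the gripper's body (76 mm by 85 mm) begins 54 mm behind the grasp point. The pads swing forward as they close: fully open they stand 13 mm farther back than shut.
Start: joints at [-1.356, 0.259, 1.535, -0, 1.348, -0.203], TCP at [0.223, -0.503, 0.231] pointing down, gripper open.
Joint ranges: [-3.14, 3.14], [-0.91, 2.08], [0.19, 2.58], [-1.22, 4.36], [0.22, 2.71], [-3.12, 3.12]. Speed limits (rad/s): [2.57, 2.57, 3.14, 3.14, 3.14, 3.14].

### API

Orientations are given as a rotation vector (axis times angle).
In Python, from station import sensors, viewer, ticket, manip gives the robot as it stands.
- The arm moves only by the tool play_rows, never from a script. Its argument "targets" is a list of rows, each a list of 4 numbers: the shift along the tool's x, y, z in m, then the turn about the tool's x in degrees. A call has 1 to 12 rows; each row is the pose to reach, as a shift and turn from the pose commanded when the call began, along the tool's axes at that moment; what a row does not reach only later rows make up. A row lasts 1/10 s, in which the tool goes at most 50 mm and 8.59 degrees, less where a joint would pass 70% of its speed; a pose out of reach is approached as far as the arm can. A call with a gripper value outside its range is refused whole. "jaw" is the opening in per cent of the stroke, from 0 (shut) to 100 (fully open), set as the call begins (left out, the last holds). The fingers move at their own pace and stop on an object; "grip_force" is the grip in N (left out, the last holds). Time passes only in rows, so rows that repeat a pose let the fingers close. It gives the time, the measured TCP pose, the force and the opening at its end, in the units of the state.
- sensors.read_state(): the state, without advancing time (a new reading comes with each control period).
- viewer.snapshot(name): name is "side" or "top"; returns a dict with "image" (400x640x3 uint8, blue, green, red), "fx", "fy", "cx", "cy" (pixels), "eye" and "rotation" of the camera in the world. Camera axes: x right, y down, z forward; pixel columns grow to the right and rows downward; lengths in m; the calibration is good to about 2 mm. A picture is of the moment at which its call begins. There is no depth.
- ticket.hand_in(): hands the job in, once; it reports no verdict.
The state is a dict: "time": time; "joints": joint angles; "dq": joint speeds; "joint_torque": joint torques, N m; "ee_pos": TCP position; "orientation": TCP orientation; "ft_force": force on the tool from outside, world axes, zero at the start; "moment": the same for the moment, N m; "gripper_width": finger opening in m.
Only numpy, scipy, OpenCV 4.12 (cv2) and the standard library are available. Lean on these libraries where they do the work, as an engineer would, in place of code of your own. Each camera call takes 0.05 s, during which the arm holds its last target.

## Working session

There is one attempt and no reset: what is moved stays moved. The work goes in short steps, Python scripts to look and compute and a tool call to move; the robot and the scene stay as the last step left them, time stands still between calls to the robot, and variables do not carry over. Pictures are saved under pics/ and viewed, and the job is handed in when it is done.

Besides the shell and the picture viewer there is one more tool, called after "Call:" in YAML: its name, and indented under it one key for each argument. play_rows: Moves the arm, as the interface text tells. Its arguments: {"type":"object","properties":{"targets":{"type":"array","items":{"type":"array","items":{"type":"number"}}},"jaw":{"type":"number"},"grip_force":{"type":"number"}},"required":["targets"]}

```bash
mkdir -p pics; ls
cat > h.py <<'E'
import numpy as np, cv2
from station import sensors, viewer, ticket, manip
from scipy.spatial.transform import Rotation as R
def snap(n,f):
    s=viewer.snapshot(n); cv2.imwrite(f'pics/{f}.png',s['image']); np.savez(f'pics/{f}.npz',**{k:np.array(s[k]) for k in s}); return s
def load(f): return dict(np.load(f'pics/{f}.npz'))
def ray(s,u,v):
    d=np.array([(u-s['cx'])/s['fx'],(v-s['cy'])/s['fy'],1.]); return np.array(s['eye']).ravel(),np.array(s['rotation'])@d
def onz(s,u,v,z):
    e,d=ray(s,u,v); return e+d*(z-e[2])/d[2]
def proj(s,p):
    c=np.array(s['rotation']).T@(np.array(p)-np.array(s['eye']).ravel()); return s['fx']*c[0]/c[2]+s['cx'],s['fy']*c[1]/c[2]+s['cy']
E
python3 - <<'E'
from h import *
for n in('top','side'):
    s=snap(n,n+'0'); print(n,s['eye'],s['rotation'],s['fx'],s['cx'],s['cy'])
st=sensors.read_state(); print(st,manip.hold_point_z); print(R.from_rotvec(st['orientation']).as_matrix())
E
```

```text
pics
top [ 0.40831023 -0.0204439   0.70589631] [-2.13734171  2.08782774 -0.21772224] 370.48980412232817 320.4512897509336 199.9804250750308
side [ 0.34409929 -0.41802635  0.54144387] [-2.34666889  0.47647285 -0.19464095] 361.4713948159347 315.41573052595703 198.30288921858192
{'time': 0.1, 'joints': array([-1.35580467e+00,  2.59267203e-01,  1.53593402e+00,  2.73577261e-05,
        1.34799117e+00, -2.02807435e-01]), 'dq': array([-0.00092643, -0.00330352, -0.00123157, -0.0005055 , -0.00023863,
        0.00075073]), 'joint_torque': array([ 1.90855128e-03, -4.46973932e+01, -2.91245341e+01, -2.34877434e-04,
        6.20928811e-03, -7.79863086e-06]), 'ee_pos': array([ 0.22309126, -0.50223212,  0.23057529]), 'orientation': array([ 0.89727037,  1.37950866, -0.89539045]), 'ft_force': array([0.22846976, 0.27179782, 0.18951006]), 'moment': array([0.01211074, 0.02239635, 0.01002629]), 'gripper_width': 0.08553355636302779} 0.0187
[[-3.15220522e-04  9.13986688e-01  4.05744052e-01]
 [ 1.56860498e-03  4.05744025e-01 -9.13985408e-01]
 [-9.99998720e-01  3.48345182e-04 -1.56158291e-03]]
```

```bash
sed -i "s/np.array(s\['rotation'\])/R.from_rotvec(np.array(s['rotation']).ravel()).as_matrix()/g" h.py; cat h.py | tail -9
```

```text
def snap(n,f):
    s=viewer.snapshot(n); cv2.imwrite(f'pics/{f}.png',s['image']); np.savez(f'pics/{f}.npz',**{k:np.array(s[k]) for k in s}); return s
def load(f): return dict(np.load(f'pics/{f}.npz'))
def ray(s,u,v):
    d=np.array([(u-s['cx'])/s['fx'],(v-s['cy'])/s['fy'],1.]); return np.array(s['eye']).ravel(),R.from_rotvec(np.array(s['rotation']).ravel()).as_matrix()@d
def onz(s,u,v,z):
    e,d=ray(s,u,v); return e+d*(z-e[2])/d[2]
def proj(s,p):
    c=R.from_rotvec(np.array(s['rotation']).ravel()).as_matrix().T@(np.array(p)-np.array(s['eye']).ravel()); return s['fx']*c[0]/c[2]+s['cx'],s['fy']*c[1]/c[2]+s['cy']
```

View pics/top0.png

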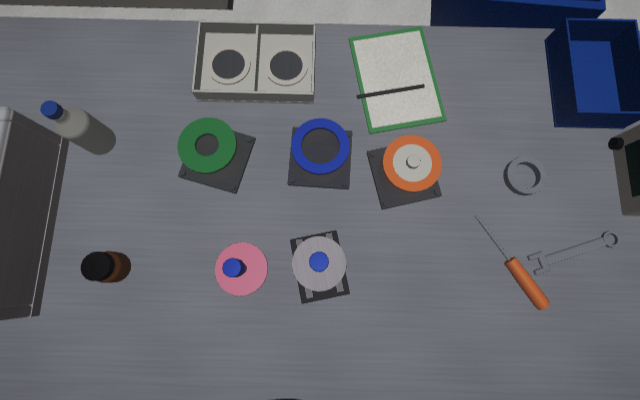

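View pics/side0.png

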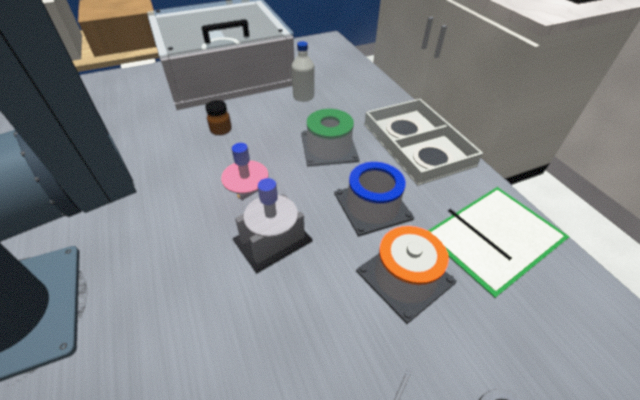

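```bash
cat > m.py <<'E'
from h import *
def blob(s,lo,hi,box=None,n=0):
    hsv=cv2.cvtColor(s['image'],cv2.COLOR_BGR2HSV); m=cv2.inRange(hsv,lo,hi)
    if box: k=np.zeros_like(m); x0,y0,x1,y1=box; k[y0:y1,x0:x1]=255; m&=k
    c,_=cv2.findContours(m,cv2.RETR_EXTERNAL,cv2.CHAIN_APPROX_NONE); return sorted(c,key=cv2.contourArea)[::-1]
def circ(s,c,z):  # fit circle on plane z from contour
    c=cv2.convexHull(c) if False else c
    P=np.array([onz(s,u,v,z)[:2] for u,v in c[:,0,:].astype(float)])
    A=np.c_[2*P,np.ones(len(P))]; q=np.linalg.lstsq(A,(P**2).sum(1),rcond=None)[0]
    for _ in range(2):
        r=np.sqrt(q[2]+q[0]**2+q[1]**2); e=np.abs(np.hypot(*(P-q[:2]).T)-r); k=e<0.003
        q=np.linalg.lstsq(A[k],(P[k]**2).sum(1),rcond=None)[0]
    return q[:2],2*np.sqrt(q[2]+q[0]**2+q[1]**2)
E
python3 - <<'E'
from m import *
t=load('top0');s=load('side0')
B=((105,120,70),(130,255,255))
for n,im,boxes in(('top',t,[(280,110,360,180),(280,230,360,300)]),('side',s,[(330,150,420,210),(240,170,300,210)])):
    for z,b in zip((0.075,0.146),boxes):
        c=blob(im,*B,b)[0]; print(n,b,cv2.contourArea(c),cv2.boundingRect(c),circ(im,c,z))
# collar: bright low-sat
for n,im,b,v in(('top',t,(280,225,360,300),150),('side',s,(235,185,305,245),150)):
    c=blob(im,(0,0,130),(180,60,255),b); 
    print(n,[(cv2.contourArea(x),cv2.boundingRect(x)) for x in c[:2]],circ(im,c[0],0.075))
cr=np.hstack([cv2.resize(t['image'][220:310,205:365],None,fx=2.5,fy=2.5,interpolation=2),cv2.resize(s['image'][170:270,200:330][:90],(325,225),interpolation=2)])
cv2.imwrite('pics/c0.png',cr)
cv2.imwrite('pics/c1.png',cv2.resize(t['image'][220:310,275:365],None,fx=6.5,fy=6.5,interpolation=2))
E
```

```text
top (280, 110, 360, 180) 2508.0 (291, 118, 59, 57) (array([ 0.64009944, -0.01537554]), np.float64(0.10411750649265226))
top (280, 230, 360, 300) 265.0 (309, 252, 20, 19) (array([ 0.43199407, -0.01798465]), np.float64(0.027290692946511992))
side (330, 150, 420, 210) 1779.5 (349, 162, 57, 41) (array([ 0.6403698 , -0.01717386]), np.float64(0.10636853749387223))
side (240, 170, 300, 210) 155.5 (258, 179, 18, 12) (array([ 0.4328216, -0.0188331]), np.float64(0.026191567861225732))
top [(2221.0, (292, 237, 54, 54))] (array([ 0.4319865 , -0.01798756]), np.float64(0.08874499817082926))
side [(2266.0, (235, 185, 70, 56)), (0.0, (235, 244, 1, 1))] (array([ 0.43656261, -0.00421682]), np.float64(0.11829228921019029))
```

View pics/c0.png

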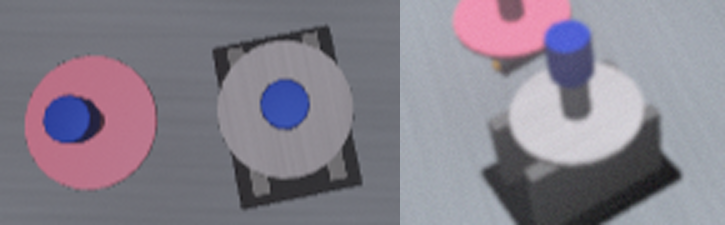

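View pics/c1.png

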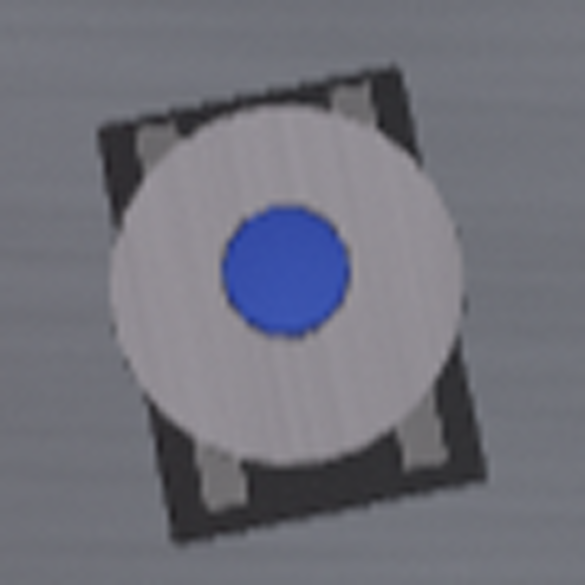

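The pink one (top view, collar 241,269, cap 233,268) is the decoy. The gauge with grey collar and blue cap at (319,262) sits on the black stand with grey rails, which fits the description. The other blue-capped thing is a bottle at (52,109). The blue-ring port is at (321,146).

Run:
```python
from m import *
t=load('top0')
P=[(98,127),(400,67),(487,478),(175,543)]
for z in (0.0,0.01):
  Q=np.array([onz(t,275+x/6.5-.5+.5/6.5,220+y/6.5-.5,z)[:2] for x,y in P]); 
  print(z,Q.mean(0),[np.linalg.norm(Q[i]-Q[i-1]) for i in range(4)], [np.degrees(np.arctan2(*(d[::-1]))) for d in (Q[0]-Q[3],Q[1]-Q[2])])
# rails outer ends z=.07: far-left end, near-left end
for a in ((157,127),(351,86),(226,507),(427,467)): print(onz(t,274.5+a[0]/6.5,219.5+a[1]/6.5,.07)[:2])
st=sensors.read_state(); M=R.from_rotvec(st['orientation']).as_matrix()
for p in ((.4322,-.0181,.2306),(.4322,-.0181,.108),(.6402,-.016,.25)):print(M.T@(np.array(p)-st['ee_pos']))
```

```text
0.0 [ 0.42974645 -0.01883088] [np.float64(0.12004482582418222), np.float64(0.0903776039670547), np.float64(0.11987295607889988), np.float64(0.09036916960689978)] [np.float64(12.759771160286395), np.float64(12.755871905723188)]
0.01 [ 0.42944277 -0.01885373] [np.float64(0.11834422441738411), np.float64(0.08909727989315813), np.float64(0.11817478944535086), np.float64(0.08908896501740952)] [np.float64(12.759771160286393), np.float64(12.75587190572319)]
[0.47179088 0.01723396]
[ 0.48384392 -0.0337493 ]
[ 0.37513998 -0.00382606]
[ 0.38626705 -0.05508712]
[ 0.00066879  0.38755633 -0.3576451 ]
[ 0.12326863  0.38751362 -0.35745365]
[-0.01879346  0.57852438 -0.2752    ]
```

Call:
play_rows:
  targets:
    - [0,0.03,-0.028,0]
    - [0,0.075,-0.07,0]
    - [0,0.11,-0.1,0]
    - [0,0.145,-0.134,0]
    - [0,0.18,-0.166,0]
    - [0,0.215,-0.198,0]
    - [0,0.25,-0.231,0]
    - [0,0.285,-0.263,0]
    - [0,0.32,-0.295,0]
    - [0,0.35,-0.323,0]
    - [0,0.375,-0.346,0]
    - [0,0.3875,-0.3575,0]
  jaw: 100
  grip_force: 60

```text
time: 1.3
ee_pos: [0.4326, -0.016, 0.2311]
orientation: [0.895, 1.38, -0.894]
ft_force: [0.1, -0.3, -0.7]
gripper_width: 0.0851
```

Call:
play_rows:
  targets:
    - [0,0,0,0]
    - [0,0,0,0]

```text
time: 1.5
ee_pos: [0.432, -0.0186, 0.231]
orientation: [0.895, 1.38, -0.896]
ft_force: [-0.7, -0.4, 0.7]
gripper_width: 0.0855
```

Run:
```python
from m import *
for n in('top','side'): s=snap(n,n+'1')
st=sensors.read_state(); M=R.from_rotvec(st['orientation']).as_matrix()
print(st['time'],st['ee_pos'],st['joints'],st['dq'].max(),M.round(3),M.T@(np.array((.4322,-.0181,.111))-st['ee_pos']))
```

```text
1.6 [ 0.43194084 -0.01943792  0.23113877] [-3.03763786e-01  4.33163279e-02  1.79403466e+00 -4.34684538e-04
  1.30470219e+00  8.50103037e-01] 0.0026034728193026708 [[-0.001  0.914  0.405]
 [-0.     0.405 -0.914]
 [-1.    -0.001  0.   ]] [ 0.12013825  0.0008537  -0.00111961]
```

View pics/side1.png

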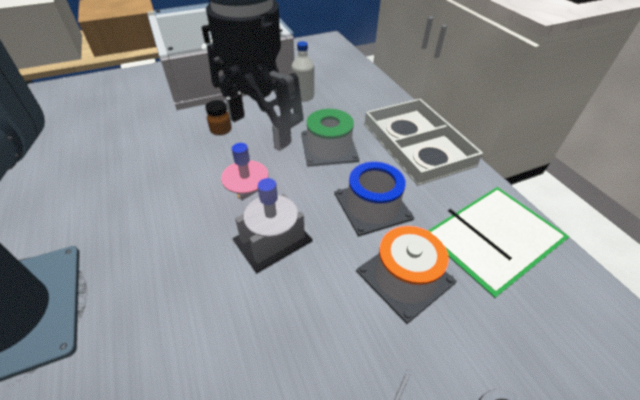

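Run:
```python
from m import *
s=load('side1'); p=np.array((.432,-.0194,.231)); z=np.array((.405,-.914,0))
for d in (-.043,0,.043): print(proj(s,p+d*z+[0,0,.013]))
```

```text
(np.float64(239.25055891671303), np.float64(120.87448209589454))
(np.float64(259.2486019070294), np.float64(133.4880061270377))
(np.float64(280.94693502556686), np.float64(147.17396761631696))
```

View pics/top1.png

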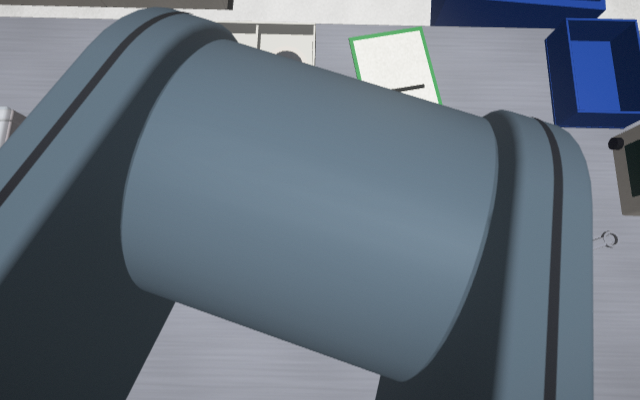

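The side view shows the open fingers at (238,110) and (285,140), straddling the axis above the cap at (267,186) as projected. The top view is blocked by the arm. Descending.

Call:
play_rows:
  targets:
    - [0.03,0.001,-0.001,0]
    - [0.06,0.001,-0.001,0]
    - [0.085,0.001,-0.001,0]
    - [0.105,0.001,-0.001,0]
    - [0.12,0.001,-0.001,0]
    - [0.12,0.001,-0.001,0]
    - [0.12,0.001,-0.001,0]
    - [0.12,0.001,-0.001,0]

```text
time: 2.4
ee_pos: [0.4335, -0.0181, 0.1123]
orientation: [0.897, 1.376, -0.896]
ft_force: [0.6, -0.3, -0.1]
gripper_width: 0.0857
```

Run:
```python
from m import *
s=snap('side','side2'); cv2.imwrite('pics/c2.png',cv2.resize(s['image'][100:260,180:340],None,fx=3.5,fy=3.5,interpolation=2))
st=sensors.read_state();print(st['ee_pos'],st['ft_force'])
```

```text
[ 0.43354955 -0.01797993  0.11231557] [ 0.16999468 -0.25830548  0.18229985]
```

View pics/c2.png

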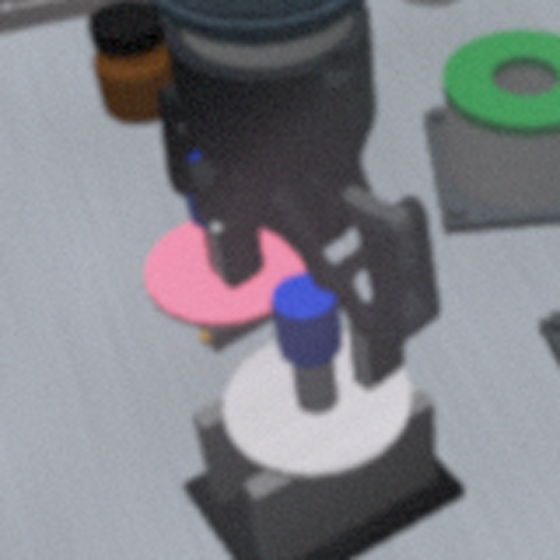

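The crop shows the cap (307,320) midway between the fingertips (235,275) and (375,375). Closing.

Call:
play_rows:
  targets:
    - [0,0,0,0]
    - [0,0,0,0]
    - [0,0,0,0]
    - [0,0,0,0]
    - [0,0,0,0]
    - [0,0,0,0]
    - [0,0,0,0]
    - [0,0,0,0]
  jaw: 0
  grip_force: 70

```text
time: 3.25
ee_pos: [0.4331, -0.0176, 0.1116]
orientation: [0.896, 1.378, -0.896]
ft_force: [-0.4, -2.4, 6.5]
gripper_width: 0.0282
```

Run:
```python
from m import *
s=snap('side','side3'); cv2.imwrite('pics/c3.png',cv2.resize(s['image'][100:260,180:340],None,fx=3.5,fy=3.5,interpolation=2))
st=sensors.read_state();print(st['time'],st['ee_pos'],st['ft_force'],st['gripper_width'])
```

```text
3.3 [ 0.43312049 -0.0176575   0.1116482 ] [-0.20704696 -1.99615975  4.74718525] 0.02841130575639882
```

View pics/c3.png

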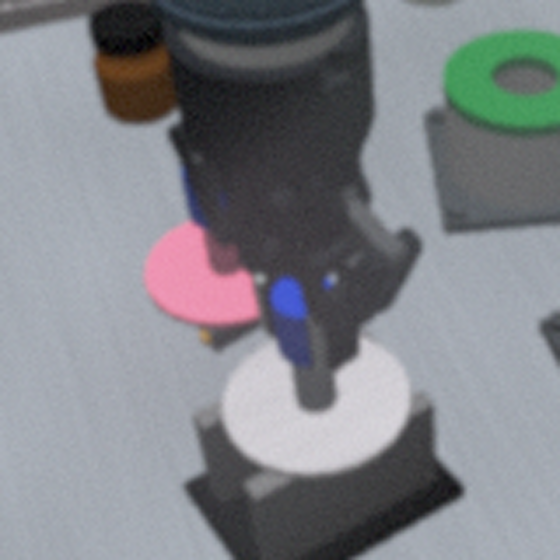

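Call:
play_rows:
  targets:
    - [-0.01,0,0,0]
    - [-0.03,0,0,0]
    - [-0.055,0,0,0]
    - [-0.08,0,0,0]
    - [-0.095,0,0,0]
    - [-0.1,0,0,0]
    - [-0.1,0,0,0]
    - [-0.1,0,0,0]

```text
time: 4.1
ee_pos: [0.432, -0.017, 0.2103]
orientation: [0.896, 1.381, -0.897]
ft_force: [-0.6, 0.5, -3.7]
gripper_width: 0.0281
```

Run:
```python
from m import *
s=snap('side','side4'); cv2.imwrite('pics/c4.png',cv2.resize(s['image'][60:240,180:340],None,fx=3.3,fy=3.3,interpolation=2))
st=sensors.read_state();M=R.from_rotvec(st['orientation']).as_matrix();print(st['time'],st['ee_pos'],st['ft_force'],st['gripper_width'])
print(M.T@(np.array((.6402+.0011,-.016+.0003,st['ee_pos'][2]))-st['ee_pos']))
```

```text
4.15 [ 0.4318838  -0.01705866  0.21009138] [ 0.09906174 -0.64445202 -3.10963072] 0.028202698836859923
[-0.00052771  0.19195261  0.08373117]
```

View pics/c4.png

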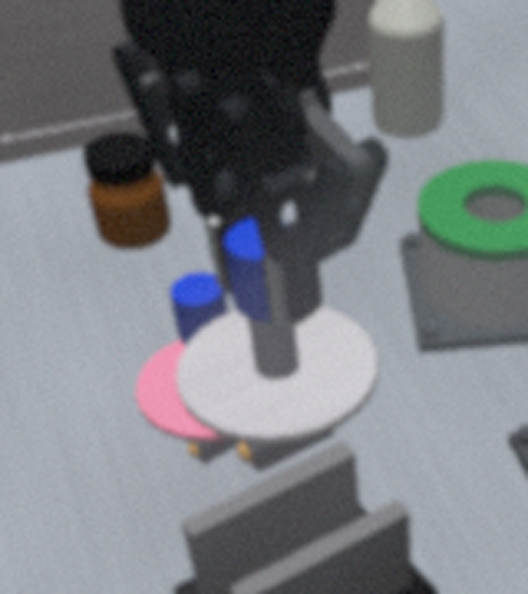

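The gauge hangs upright from the jaws over the empty rails. Moving over the port.

Call:
play_rows:
  targets:
    - [0,0.015,0.0065,0]
    - [0,0.04,0.0175,0]
    - [0,0.07,0.0305,0]
    - [0,0.1,0.0436,0]
    - [0,0.13,0.0567,0]
    - [0,0.16,0.07,0]
    - [0,0.18,0.0785,0]
    - [0,0.19,0.083,0]
    - [0,0.192,0.084,0]
    - [0,0.192,0.084,0]
    - [0,0.192,0.084,0]
    - [0,0.192,0.084,0]

```text
time: 5.35
ee_pos: [0.6416, -0.0162, 0.2113]
orientation: [0.896, 1.379, -0.896]
ft_force: [-0.6, 1.1, -3.8]
gripper_width: 0.0284
```

Run:
```python
from m import *
for n in('side','top'): s=snap(n,n+'5')
st=sensors.read_state();print(st['time'],st['ee_pos'],st['ft_force'],st['gripper_width'],st['joints'])
```

```text
5.45 [ 0.64189405 -0.01627307  0.21163928] [ 0.58106312  0.14335269 -3.13822785] 0.028361770471282455 [-1.98765837e-01  4.36182989e-01  1.32626954e+00 -1.29884603e-05
  1.37897185e+00  9.54397288e-01]
```

View pics/side5.png

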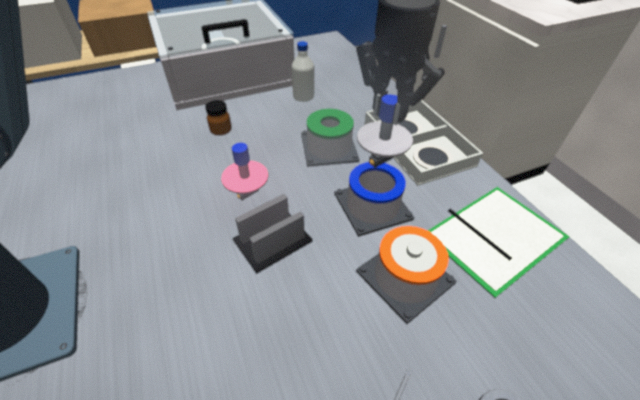

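View pics/top5.png

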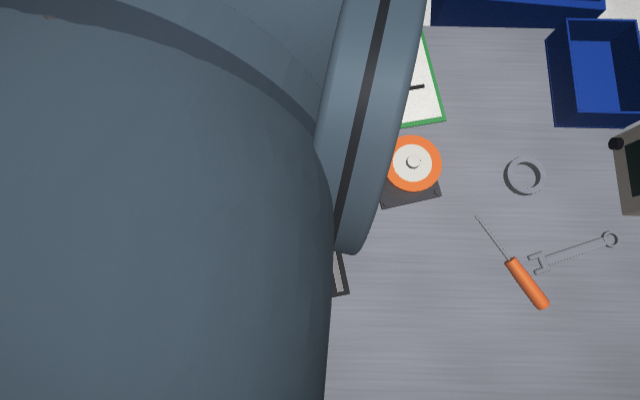

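Run:
```python
from m import *
s=load('side5'); im=cv2.resize(s['image'][80:220,310:450],None,fx=4,fy=4,interpolation=2); im2=im.copy()
def draw(c,r,z,col):
    pts=[proj(s,(c[0]+r*np.cos(a),c[1]+r*np.sin(a),z)) for a in np.linspace(0,6.283,60)]
    cv2.polylines(im2,[np.array([((u-310+.5)*4,(v-80+.5)*4) for u,v in pts],np.int32)],True,col,1)
draw((.6408,-.0166),.046,.175,(0,0,255)); draw((.6402,-.016),.052,.075,(0,255,255)); draw((.6402,-.016),.035,.075,(0,255,0))
cv2.imwrite('pics/c5.png',im2)
# collar circle fit
for v in (120,140,160):
  c=blob(s,(0,0,v),(180,45,255),(352,118,414,160)); print(v,cv2.contourArea(c[0]),cv2.boundingRect(c[0]),circ(s,c[0],.175))
```

```text
120 1764.0 (352, 118, 62, 42) (array([ 0.63272987, -0.01600276]), np.float64(0.10080406895067291))
140 1645.5 (352, 118, 62, 42) (array([ 0.63443337, -0.01674307]), np.float64(0.10064867622845641))
160 1503.5 (353, 118, 61, 42) (array([ 0.63540099, -0.01630482]), np.float64(0.09446093982275601))
```

View pics/c5.png

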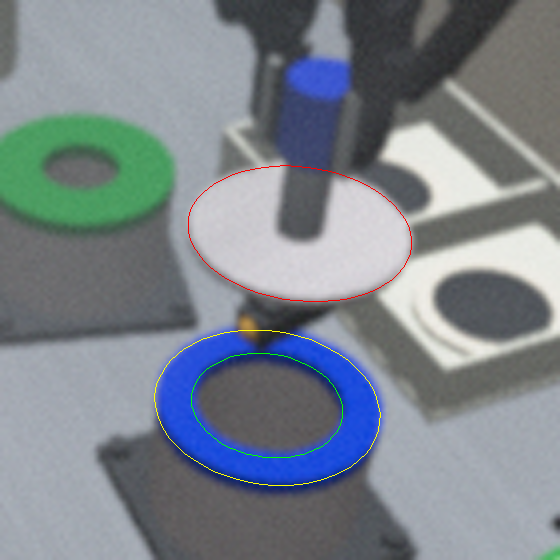

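The predicted collar circle (red) and rim (yellow and green) overlay the image to within about 1 mm. Lowering.

Call:
play_rows:
  targets:
    - [0.01,-0.0003,-0.0008,0]
    - [0.025,-0.0003,-0.0008,0]
    - [0.04,-0.0003,-0.0008,0]
    - [0.052,-0.0003,-0.0008,0]
    - [0.062,-0.0003,-0.0008,0]
    - [0.072,-0.0003,-0.0008,0]
    - [0.08,-0.0003,-0.0008,0]
    - [0.086,-0.0003,-0.0008,0]
    - [0.09,-0.0003,-0.0008,0]
    - [0.09,-0.0003,-0.0008,0]
    - [0.09,-0.0003,-0.0008,0]

```text
time: 6.55
ee_pos: [0.642, -0.0157, 0.1216]
orientation: [0.896, 1.378, -0.896]
ft_force: [0.3, 0.3, -3.5]
gripper_width: 0.0285
```

Run:
```python
from m import *
s=snap('side','side6'); st=sensors.read_state();print(st['time'],st['ee_pos'],st['ft_force'],st['moment'],st['gripper_width'])
im2=cv2.resize(s['image'][80:220,310:450],None,fx=4,fy=4,interpolation=2)
cv2.imwrite('pics/c6.png',im2)
```

```text
6.6 [ 0.64211941 -0.01572867  0.12181124] [ 0.43803273  0.60936184 -2.77781968] [-0.0205392   0.03953683 -0.01548034] 0.028683794669062825
```

View pics/c6.png

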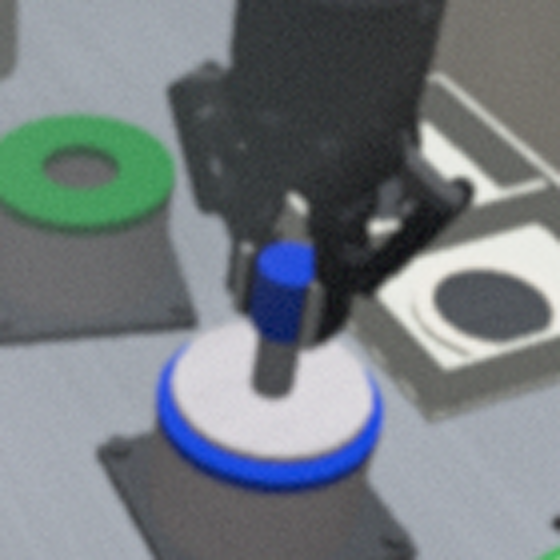

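The head is in the bore and the collar is concentric about 5 mm above the rim. Lowering in small steps to contact.

Call:
play_rows:
  targets:
    - [0.001,-0.0007,-0.0003,0]
    - [0.002,-0.0007,-0.0003,0]
    - [0.003,-0.0007,-0.0003,0]
    - [0.004,-0.0007,-0.0003,0]
    - [0.005,-0.0007,-0.0003,0]
    - [0.006,-0.0007,-0.0003,0]
    - [0.006,-0.0007,-0.0003,0]
    - [0.006,-0.0007,-0.0003,0]

```text
time: 7.4
ee_pos: [0.6412, -0.0158, 0.1167]
orientation: [0.896, 1.377, -0.896]
ft_force: [-3.8, -0.4, 5.6]
gripper_width: 0.0282
```

Run:
```python
from m import *
s=snap('side','side7'); st=sensors.read_state();print(st['time'],st['ee_pos'],st['ft_force'],st['moment'],st['gripper_width'])
im2=cv2.resize(s['image'][80:220,310:450],None,fx=4,fy=4,interpolation=2)
cv2.imwrite('pics/c7.png',im2)
```

```text
7.45 [ 0.64116887 -0.01578794  0.11667318] [-3.26436478 -0.29954992  5.26396458] [0.28611367 0.65100555 0.04548428] 0.028462446529638384
```

View pics/c7.png

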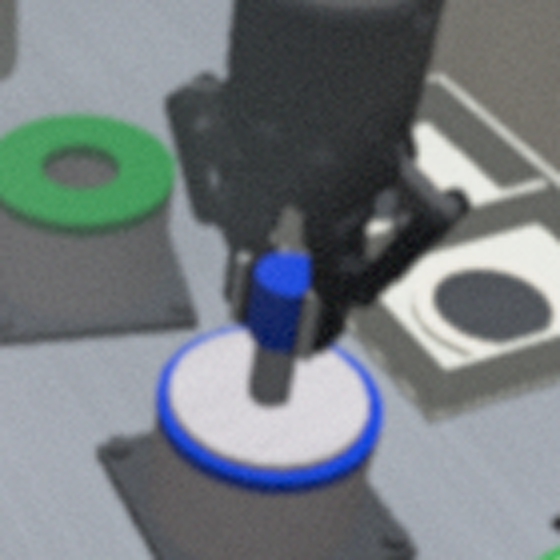

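Call:
play_rows:
  targets:
    - [0.001,0,0,0]
    - [0.002,0,0,0]
    - [0.003,0,0,0]
    - [0.004,0,0,0]
    - [0.004,0,0,0]

```text
time: 7.95
ee_pos: [0.6412, -0.0158, 0.1134]
orientation: [0.896, 1.377, -0.896]
ft_force: [-4.1, -0.2, 9.9]
gripper_width: 0.0282
```

Call:
play_rows:
  targets:
    - [0.001,0,0,0]
    - [0.002,0,0,0]
    - [0.003,0,0,0]
    - [0.004,0,0,0]
    - [0.005,0,0,0]
    - [0.006,0,0,0]
    - [0.007,0,0,0]
    - [0.008,0,0,0]
    - [0.008,0,0,0]

```text
time: 8.85
ee_pos: [0.6412, -0.0158, 0.1056]
orientation: [0.896, 1.377, -0.896]
ft_force: [-5.4, -0.5, 11.0]
gripper_width: 0.0285
```

Call:
play_rows:
  targets:
    - [0.0005,0,0,0]
    - [0.001,0,0,0]
    - [0.0015,0,0,0]
    - [0.002,0,0,0]
    - [0.0025,0,0,0]
    - [0.003,0,0,0]
    - [0.003,0,0,0]

```text
time: 9.55
ee_pos: [0.6414, -0.0158, 0.1045]
orientation: [0.896, 1.376, -0.895]
ft_force: [-8.9, -0.7, 20.8]
gripper_width: 0.0285
```

Run:
```python
from m import *
s=snap('side','side8'); st=sensors.read_state();print(st['time'],st['ee_pos'],st['ft_force'],st['moment'],st['gripper_width'])
im2=cv2.resize(s['image'][80:220,310:450],None,fx=4,fy=4,interpolation=2)
cv2.imwrite('pics/c8.png',im2)
```

```text
9.6 [ 0.64140976 -0.01580103  0.10448792] [-9.42125364  0.10959161 19.92337154] [0.50271822 1.70858394 0.08735992] 0.028760662049223416
```

View pics/c8.png

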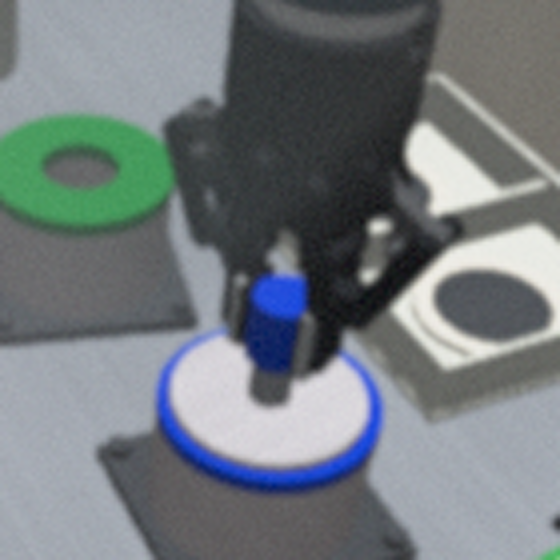

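Travel is 12.2 mm and the force is rising at the stop. One slightly firmer push to be sure.

Call:
play_rows:
  targets:
    - [0.0005,0,0,0]
    - [0.001,0,0,0]
    - [0.0015,0,0,0]
    - [0.0015,0,0,0]
    - [0.0015,0,0,0]

```text
time: 10.1
ee_pos: [0.6415, -0.0158, 0.1045]
orientation: [0.897, 1.375, -0.895]
ft_force: [-11.4, -0.2, 28.1]
gripper_width: 0.0285
```

Call:
play_rows:
  targets:
    - [-0.002,0,0,0]
    - [-0.004,0,0,0]
    - [-0.006,0,0,0]
    - [-0.009,0,0,0]
    - [-0.012,0,0,0]
    - [-0.015,0,0,0]
    - [-0.018,0,0,0]
    - [-0.02,0,0,0]
    - [-0.02,0,0,0]
    - [-0.02,0,0,0]

```text
time: 11.1
ee_pos: [0.6412, -0.0156, 0.1192]
orientation: [0.896, 1.378, -0.896]
ft_force: [1.2, 1.3, -1.9]
gripper_width: 0.0283
```

Run:
```python
from m import *
s=snap('side','side9'); st=sensors.read_state();print(st['time'],st['ee_pos'],st['ft_force'],st['moment'],st['gripper_width'])
im2=cv2.resize(s['image'][80:220,310:450],None,fx=4,fy=4,interpolation=2)
cv2.imwrite('pics/c9.png',im2)
```

```text
11.15 [ 0.6412077  -0.01563114  0.1191751 ] [ 0.66945058  0.4338943  -1.89309903] [ 0.08243578 -0.16610957 -0.01064721] 0.02849095195621903
```

View pics/c9.png

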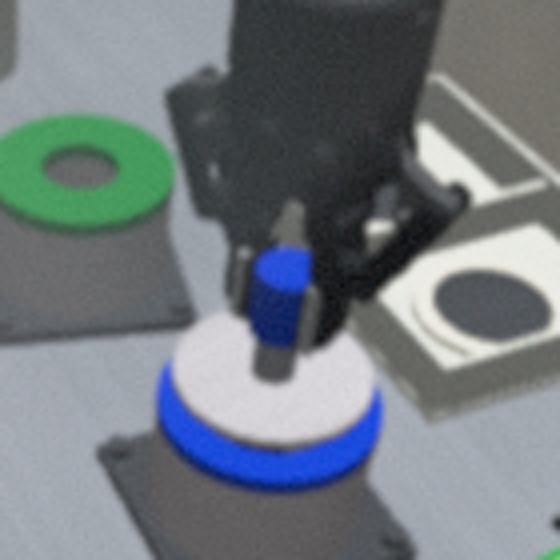

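The collar is lifting with the cap still down. Drawing it fully out.

Call:
play_rows:
  targets:
    - [-0.005,0,0,0]
    - [-0.012,0,0,0]
    - [-0.02,0,0,0]
    - [-0.028,0,0,0]
    - [-0.036,0,0,0]
    - [-0.045,0,0,0]
    - [-0.055,0,0,0]
    - [-0.065,0,0,0]
    - [-0.075,0,0,0]
    - [-0.08,0,0,0]
    - [-0.08,0,0,0]
    - [-0.08,0,0,0]

```text
time: 12.35
ee_pos: [0.6408, -0.0156, 0.1986]
orientation: [0.896, 1.379, -0.896]
ft_force: [0.6, 0.5, -4.5]
gripper_width: 0.0284
```

Run:
```python
from m import *
s=snap('side','side10'); st=sensors.read_state();print(st['time'],st['ee_pos'],st['ft_force'],st['gripper_width'])
im2=cv2.resize(s['image'][80:220,310:450],None,fx=4,fy=4,interpolation=2)
for z,o in ((st['ee_pos'][2]-.0295+.005,0),):
    c=st['ee_pos']-[.0011,.0003,0]
    pts=[proj(s,(c[0]+.046*np.cos(a),c[1]+.046*np.sin(a),z)) for a in np.linspace(0,6.283,60)]
    cv2.polylines(im2,[np.array([((u-310+.5)*4,(v-80+.5)*4) for u,v in pts],np.int32)],True,(0,0,255),1)
cv2.imwrite('pics/c10.png',im2)
M=R.from_rotvec(st['orientation']).as_matrix()
print(M.T@(np.array((.4294+.0011,-.0188+.0003,st['ee_pos'][2]))-st['ee_pos']))
```

```text
12.4 [ 0.64065805 -0.01558842  0.19825074] [-0.88194793  0.40083786 -3.48474426] 0.028494675927161033
[ 0.00022163 -0.19326018 -0.08261561]
```

View pics/c10.png

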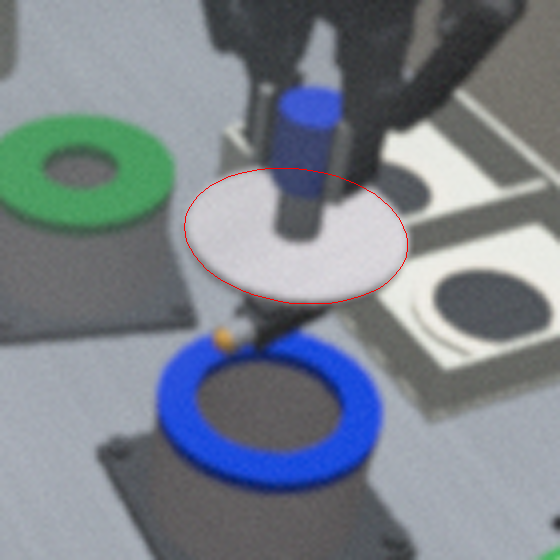

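The near plunger now sticks well out (tip at crop 225,337) and the cap is still pressed. Checking gauge yaw from the tip, and the stand from the side view.

Run:
```python
from m import *
s=load('side10'); st=sensors.read_state()
c=st['ee_pos']-[.0011,.0003,0]; zo=c[2]-.0295
for u,v in ((217,338),(222,338)):
    p=onz(s,310+u/4-.5,80+v/4-.5,zo-.039)-c; print(p[:2],np.hypot(*p[:2]),np.degrees(np.arctan2(-p[1],-p[0])))
cv2.imwrite('pics/c11.png',cv2.resize(s['image'][180:280,220:330],None,fx=6,fy=6,interpolation=2))
```

```text
[-0.0336038  -0.00327537] 0.03376304444438598 5.56705374959803
[-0.03161935 -0.0041089 ] 0.031885204243158 7.4040418883421
```

View pics/c11.png

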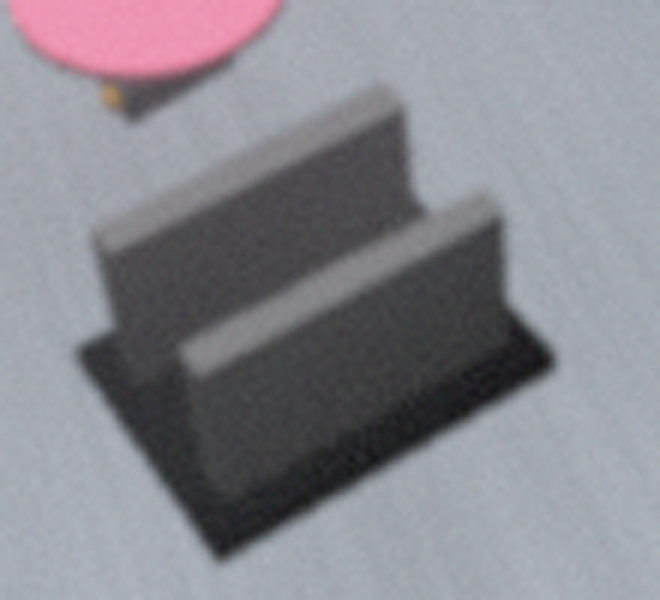

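Call:
play_rows:
  targets:
    - [0,-0.015,-0.0064,0]
    - [0,-0.04,-0.0171,0]
    - [0,-0.07,-0.0299,0]
    - [0,-0.1,-0.0427,0]
    - [0,-0.13,-0.0556,0]
    - [0,-0.16,-0.0684,0]
    - [0,-0.18,-0.077,0]
    - [0,-0.19,-0.0813,0]
    - [0,-0.193,-0.0825,0]
    - [0,-0.193,-0.0825,0]
    - [0,-0.193,-0.0825,0]
    - [0,-0.193,-0.0825,0]

```text
time: 13.6
ee_pos: [0.4321, -0.0187, 0.1988]
orientation: [0.896, 1.378, -0.896]
ft_force: [-0.1, 0.2, -4.2]
gripper_width: 0.0282
```

Run:
```python
from m import *
s=load('side10')
f=lambda a:onz(s,219.5+a[0]/6,179.5+a[1]/6,.07)[:2]
A=[f(a) for a in ((120,250),(405,102),(183,350),(480,193))] # inner edges: far rail inner L,R ; near rail inner(L,R)
print(np.array(A).round(4), np.mean(A,0)); 
for i in (0,2): d=A[i+1]-A[i]; print(np.linalg.norm(d),np.degrees(np.arctan2(d[1],d[0])))
s=snap('side','side12'); st=sensors.read_state(); print(st['time'],st['ee_pos'])
im=cv2.resize(s['image'][100:250,190:340],None,fx=4,fy=4,interpolation=2)
c=st['ee_pos']-[.0011,.0003,0]; zo=c[2]-.0295
P=lambda q:tuple(int((a-o+.5)*4) for a,o in zip(proj(s,q),(190,100)))
im0=im.copy()
cv2.polylines(im,[np.array([P(c*[1,1,0]+[.046*np.cos(a),.046*np.sin(a),zo+.005]) for a in np.linspace(0,6.283,60)],np.int32)],True,(0,0,255),1)
for yaw,col in ((6,(0,255,0)),(12.75,(0,255,255))):
    d=np.array([np.cos(np.radians(yaw)),np.sin(np.radians(yaw)),0])*.035
    m=c*[1,1,0]+[0,0,zo-.039]; cv2.line(im,P(m-d),P(m+d),col,1)
cv2.imwrite('pics/c12.png',np.hstack([im[:,:]])); cv2.imwrite('pics/c12b.png',cv2.resize(s['image'][150:210,230:310],None,fx=9,fy=9,interpolation=2))
```

```text
[[ 0.3808 -0.0089]
 [ 0.4744  0.0142]
 [ 0.3874 -0.0497]
 [ 0.482  -0.0284]] [ 0.4311625  -0.01820945]
0.09640835288420653 13.824889285598246
0.09694311724265625 12.741816323471996
13.65 [ 0.43191025 -0.0186776   0.19870944]
```

View pics/c12.png

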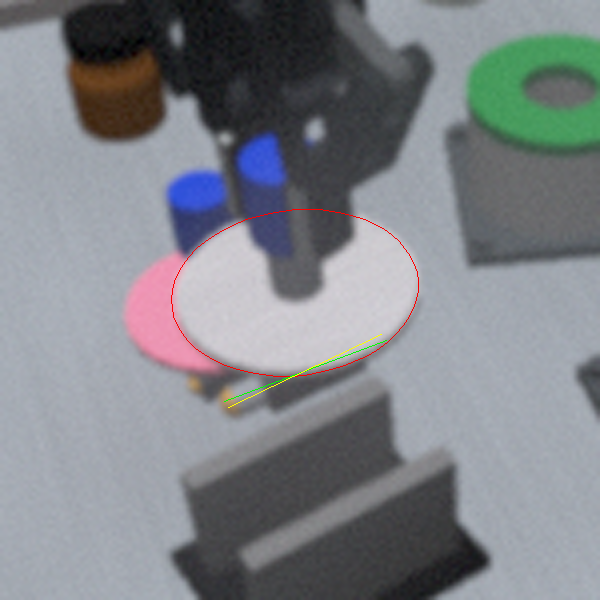

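View pics/c12b.png

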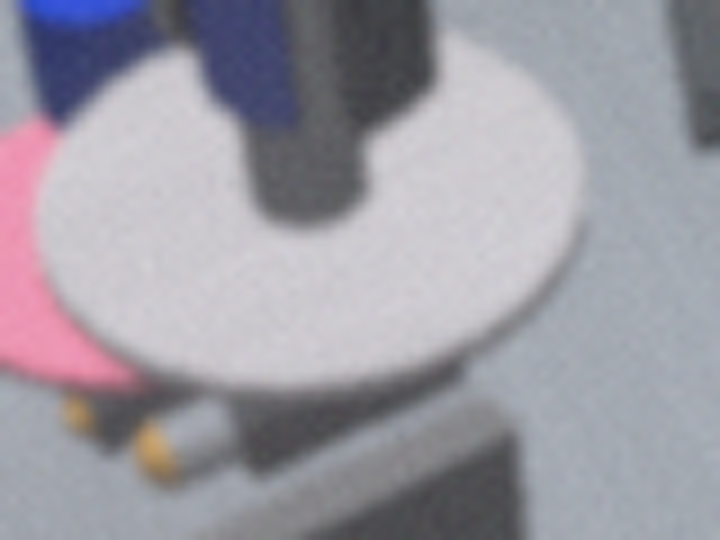

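The collar overlay matches, and the head and plunger run parallel to the rails to within a couple of degrees. The stand centre agrees between views to 2 mm. Lowering.

Call:
play_rows:
  targets:
    - [0.01,-0.0006,-0.0006,0]
    - [0.025,-0.0006,-0.0006,0]
    - [0.04,-0.0006,-0.0006,0]
    - [0.05,-0.0006,-0.0006,0]
    - [0.06,-0.0006,-0.0006,0]
    - [0.07,-0.0006,-0.0006,0]
    - [0.08,-0.0006,-0.0006,0]
    - [0.088,-0.0006,-0.0006,0]
    - [0.093,-0.0006,-0.0006,0]
    - [0.093,-0.0006,-0.0006,0]
    - [0.093,-0.0006,-0.0006,0]

```text
time: 14.75
ee_pos: [0.4306, -0.0183, 0.106]
orientation: [0.896, 1.378, -0.896]
ft_force: [0.1, 0.1, -3.5]
gripper_width: 0.0285
```

Run:
```python
from m import *
s=snap('side','side13'); st=sensors.read_state(); print(st['time'],st['ee_pos'],st['ft_force'])
cv2.imwrite('pics/c13.png',cv2.resize(s['image'][140:280,200:340],None,fx=4,fy=4,interpolation=2))
```

```text
14.8 [ 0.43072354 -0.01837984  0.10615041] [-0.91316442 -0.02046108 -3.67942663]
```

View pics/c13.png

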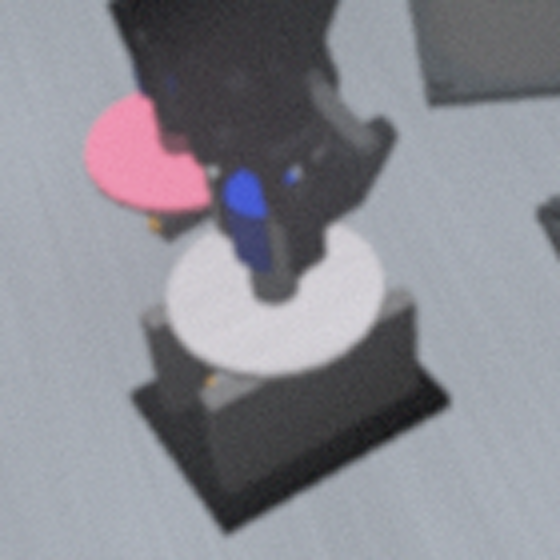

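The head is between the rails and the collar is centred above them. Settling it down.

Call:
play_rows:
  targets:
    - [0.0015,0,0,0]
    - [0.003,0,0,0]
    - [0.0045,0,0,0]
    - [0.0055,0,0,0]
    - [0.0065,0,0,0]
    - [0.0075,0,0,0]
    - [0.0075,0,0,0]
    - [0.0075,0,0,0]

```text
time: 15.6
ee_pos: [0.4304, -0.0184, 0.0995]
orientation: [0.896, 1.378, -0.896]
ft_force: [-3.9, 0.2, 10.5]
gripper_width: 0.0282
```

Call:
play_rows:
  targets:
    - [0,0,0,0]
    - [0,0,0,0]
    - [0,0,0,0]
  grip_force: 20

```text
time: 15.9
ee_pos: [0.4304, -0.0184, 0.0995]
orientation: [0.896, 1.378, -0.896]
ft_force: [-4.2, 0.8, 10.8]
gripper_width: 0.0287
```

Call:
play_rows:
  targets:
    - [0,0,0,0]
    - [0,0,0,0]
    - [0,0,0,0]
    - [0,0,0,0]
    - [0,0,0,0]
    - [0,0,0,0]
    - [0,0,0,0]
    - [0,0,0,0]
  jaw: 100

```text
time: 16.7
ee_pos: [0.4304, -0.0183, 0.0983]
orientation: [0.896, 1.378, -0.896]
ft_force: [0.1, 0.6, -1.4]
gripper_width: 0.0853
```

Run:
```python
from m import *
s=snap('side','side14'); st=sensors.read_state(); print(st['time'],st['ee_pos'],st['ft_force'],st['gripper_width'])
cv2.imwrite('pics/c14.png',cv2.resize(s['image'][140:280,200:340],None,fx=4,fy=4,interpolation=2))
```

```text
16.75 [ 0.43033265 -0.01825957  0.09828326] [ 0.99546831 -0.28369473  0.30317853] 0.08554718002409573
```

View pics/c14.png

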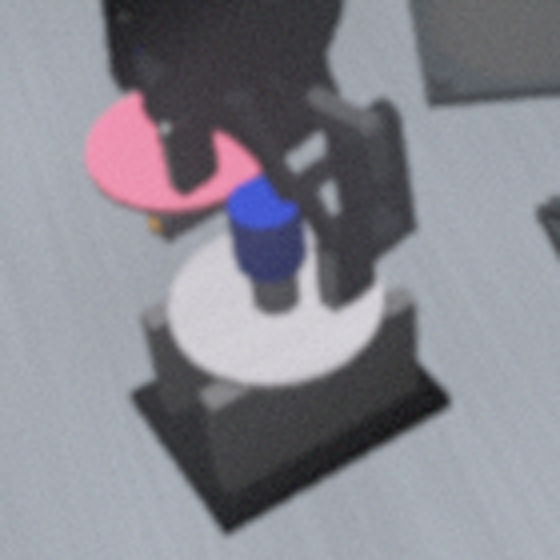

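Released, and the fingers are clear of the cap. Raising the arm straight up, then backing away towards the start so the top camera sees.

Call:
play_rows:
  targets:
    - [-0.01,0,0,0]
    - [-0.03,0,0,0]
    - [-0.06,0,0,0]
    - [-0.09,0,0,0]
    - [-0.115,0,0,0]
    - [-0.13,0,0,0]
    - [-0.135,0,0,0]
    - [-0.135,0,0,0]

```text
time: 17.55
ee_pos: [0.4306, -0.0183, 0.2341]
orientation: [0.896, 1.377, -0.896]
ft_force: [0.3, -0.4, 0.3]
gripper_width: 0.0851
```

Call:
play_rows:
  targets:
    - [0,-0.02,0.018,0]
    - [0,-0.05,0.046,0]
    - [0,-0.085,0.078,0]
    - [0,-0.12,0.11,0]
    - [0,-0.155,0.143,0]
    - [0,-0.19,0.175,0]
    - [0,-0.225,0.207,0]
    - [0,-0.26,0.24,0]
    - [0,-0.295,0.272,0]
    - [0,-0.33,0.304,0]
    - [0,-0.365,0.337,0]
    - [0,-0.385,0.355,0]

```text
time: 18.75
ee_pos: [0.2203, -0.5015, 0.2315]
orientation: [0.899, 1.379, -0.898]
ft_force: [-0.1, 0.2, -0.4]
gripper_width: 0.0851
```

Call:
play_rows:
  targets:
    - [0,0,0,0]
    - [0,0,0,0]
    - [0,0,0,0]

```text
time: 19.05
ee_pos: [0.2229, -0.4975, 0.2325]
orientation: [0.897, 1.38, -0.894]
ft_force: [0.3, -0.3, 0.7]
gripper_width: 0.0855
```

Run:
```python
from m import *
t=snap('top','top15');s=snap('side','side15'); st=sensors.read_state(); print(st['time'],st['ee_pos'])
B=((105,120,70),(130,255,255))
for n,im,b in(('top',t,(280,230,360,300)),('side',s,(240,170,300,225))):
    c=blob(im,*B,b)[0]; print(n,cv2.boundingRect(c),circ(im,c,.134))
c=blob(t,(0,0,130),(180,60,255),(280,225,360,300)); print(circ(t,c[0],.075))
cv2.imwrite('pics/c15.png',np.hstack([cv2.resize(t['image'][225:305,280:360],(400,400),interpolation=2),cv2.resize(s['image'][165:275,220:330],(400,400),interpolation=2)]))
# cap height in side: top centre expected pixel for pressed/unpressed
for z in (.134,.146): print(proj(s,(.430,-.0188,z)))
```

```text
19.15 [ 0.22320953 -0.4976603   0.23318654]
top (310, 255, 19, 18) (array([ 0.42900405, -0.01822737]), np.float64(0.02699674226704774))
side (257, 185, 18, 13) (array([ 0.43001371, -0.01930085]), np.float64(0.02630571250174265))
(array([ 0.42912715, -0.01819853]), np.float64(0.08854626007810722))
(np.float64(265.50872374905117), np.float64(190.3936084388996))
(np.float64(264.7651103980755), np.float64(184.98189427786895))
```

View pics/c15.png

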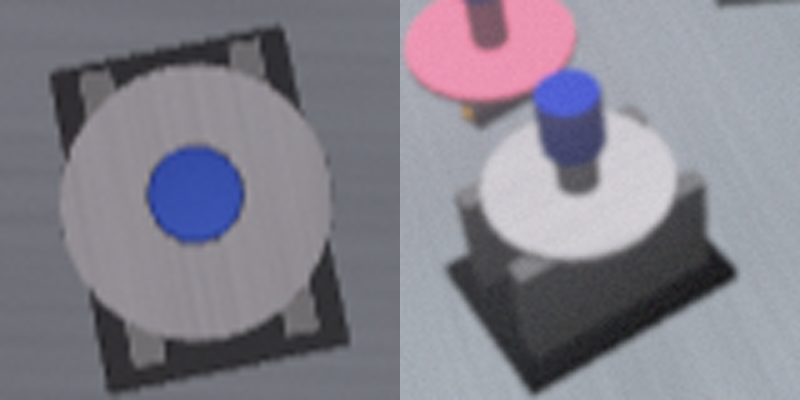

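The top view shows the collar at (0.4291, -0.0182), against a stand centre of (0.4294, -0.0188), and the gauge is upright. The side view puts the cap top where a pressed cap belongs.

```bash
python3 -c "
from station import ticket; print(ticket.hand_in())"
```

```text
the job is handed in; nothing more can be done
None
```

I handed the job in at about 19 s. I lifted the gauge by its blue cap and lowered it into the blue-ring port until the collar sat on the rim. I then pressed the cap home, drew the gauge out, hung it back in its stand and released it, with the arm backed well clear. No verdict came back.

- **Cap press:** the cap travelled 12.2 mm. It then stopped moving while the measured force rose to 28 N, which is the highest force I saw at any point.
- **Cap still down:** the final side view shows the cap top where a pressed cap should be. The TCP height when the collar met the rails also fitted a fully pressed cap.
- **Position in stand:** the top view puts the collar centre within 1 mm of the stand's centre, with collar and cap concentric, so the gauge is upright. The side camera gave the gauge centre about 1 mm differently and the stand centre about 2 mm differently, which is in line with the stated calibration error.
- **Plungers:** the tip measured about 34 mm from the axis, where a free plunger would be 39 mm. I read that as locked at the 70 mm bore size. They were hidden in the final views.
- **Alignment:** one measurement of the plunger tip put the gauge's turn at 6 to 7°, against 12.8° for the stand. The head's edges looked parallel to the rails within a couple of degrees, so I made no correction. It went in with no force signs of touching a rail.

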